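Seat a movement carrier plate on the locating pin of a setting fixture

ROBOT

A 6-joint arm with a two-finger parallel gripper is mounted at the origin on the work surface. World frame = base frame: x ahead of the robot, y to its left, z up, the work surface at z = 0. Lengths are in m, angles in degrees, forces in N, time in s.
With the tool pointing down it reaches from about 0.25 to 0.725 m from the base axis. Payload 9.7 kg.
Tool frame: the origin (TCP) lies at the very end of the fingers, on their centre line; the grasp point (between the pads) lies 19 mm behind it; y points along the fingers, x is the direction in which the jaws open and shut, and the axes are right-handed (so a half turn about y gives the same grasp; the last joint's range is limited). The gripper opens to 85 mm and grips with 20 to 120 N. Pads are 22 mm wide; open, the fingers measure 114 mm over their backs; the gripper's body (76 mm by 85 mm) begins 54 mm behind the grasp point. The pads swing forward as they close: fully open they stand 13 mm farther back than shut.
Start: joints at [-71.505, 4.979, 10.078, 95.1, 0, 90], TCP at [0.174, -0.522, 0.231] pointing down, gripper open.
Joint ranges: [-179.16, 179.16], [-48.56, 103.87], [-65.8, 70.77], [-126.05, 130.52], [-82.76, 87.17], [-180, 180]. Speed limits (degrees/s): [127.2, 127.2, 147.25, 180, 180, 180].

INTERFACE

Orientations are given as [roll, pitch, yaw] about the fixed x, y, z axes, in that order (R = Rz(yaw) Ry(pitch) Rx(roll)).
In Python, from workcell import bot gives the robot as it stands.
- The arm moves only by the shell command python3 -m jog 'ROWS' [FORCE]. ROWS is JSON, a list of rows, each an object with "rotation": the turn, a rotation vector about the world's x, y, z in degrees, a list of three; "travel": the shift along the world's x, y, z in mm, a list of three; "jaw": the gripper command: -1 is shut, 1 is fully open, values between are in proportion. In form: [{"rotation": [rx, ry, rz], "travel": [x, y, z], "jaw": jaw}, ...]. A call has 1 to 8 rows; each row shifts and turns the commanded pose from where the row before left it; what a row does not reach is not made up. A row lasts 1/8 s, in which the tool goes at most 62.5 mm and 10.7 degrees, less where a joint would pass 70% of its speed; a pose out of reach is approached as far as the arm can. A call with a gripper value outside its range is refused whole. The fingers move at their own pace and stop on an object; FORCE is the grip in N (left out, the last holds). Time passes only in rows, so rows that do not move let the fingers close. It gives the time, the measured TCP pose, the force and the opening at its end, in the units of the state.
- bot.get_obs(): the state, without advancing time (a new reading comes with each control period).
- bot.camera(name): name is "scene" or "side" or "wrist"; returns the picture (480x640x3 uint8, red, green, blue); there is no depth.
- bot.camera_params(name): a dict with "K" (3x3 intrinsics, pixels), "dist_coeffs" ([k1, k2, p1, p2, k3] as OpenCV has them; the pictures are not rectified), "view" (4x4, takes a point from world to camera coordinates). Camera axes: x right, y up, looking along -z (the intrinsics and any distortion apply to the point x, -y, -z); pixel columns grow to the right and rows downward; lengths in m; the calibration is good to about 2 mm. A picture is of the moment at which its call begins: read the wrist's pose just before it. camera_params takes no time and is no camera call; for the wrist camera it gives the pose at the moment of the call.
- bot.job_done(): hands the job in, once; it reports no verdict.
Trained networks look in the newest picture that a camera, given by its name, has taken for a name from the list of things; names that differ only in an ending like _2 or _b are one class to them, and where a whole thing is asked for, a point or a joint stands for the part that bears it (a point fixed in the world has none). Each returns a list of dicts, best first, with "score" (0 to 1); they miss things now and then, are a little off and sometimes report something else, mostly with a low value. They report only what shows in the picture. A call takes as long as a camera call. They do not tell look-alikes from the thing itself.
- bot.recognise(camera, thing): "xy" ([column, row] in pixels, amid what is visible of it).
- bot.trace(camera, thing): "mask" (480x640 bool, what is visible of it) and "xy" ([column, row] in pixels, amid what is visible of it).
The state is a dict: "time": time; "q": joint angles; "qd": joint speeds; "joint_efforts": joint torques, N m; "ee_pos": TCP position; "tcp_rot": TCP orientation; "wrist_force": force on the tool from outside, world axes, zero at the start; "torque": the same for the moment, N m; "opening": finger opening in m.
Only numpy, scipy, OpenCV 4.12 (cv2) and the standard library are available. Lean on these libraries where they do the work, as an engineer would, in place of code of your own. Each camera call takes 0.05 s, during which the arm holds its last target.

TASK

Pick up the carrier plate (the one with the hole) by its handle and lay it on the bed of the setting fixture, long edge along the fence and hole just short of the groove, so that it rides on top of the locating pin. Then slide it along the fence, over the groove, until its hole drops over the pin, and leave it lying flat on the bed, its edge along the fence, let go. The pin is clamped at a different spot in the groove each time and is delicate: lay the plate down and push it gently (never more than 15 N on the fixture), stop as soon as it catches, and do not disturb the other things on the bench.

Things in the scene. Friction and masses are not known exactly. Their poses are not given: they have to be found in the camera images.
- groove (a point): Middle of the dark groove (40 mm long, along y) in the fixture's bed, at bed height (25 mm above the bench). Axes: y = slide direction, along groove and fence; x = towards the fence; z up. In the groove a steel pin is clamped fast: 8 mm diameter, 7 mm above the bed, 1 mm chamfer; centre at x = 0 and anywhere from y -14 to +14 mm. Its y is not measured: see it or find it by feel.
- fence (a point): Middle of the fence's face, at bed height, x 30.5 mm from the groove; same axes. The fence is a straight steel bar along y, 12 mm thick, 16 mm above the bed, as long as the bed (215 mm). Pushing the loose carrier over the bed and pin takes about 1 to 3 N, a little more for a moment; when its hole has caught on the pin it stops and the push rises steeply.
- fixture: The setting fixture, bolted down, place and yaw vary; origin on the bench 25 mm below point groove, same axes. Its flat aluminium bed, top 25 mm above the bench, reaches from x -32 to +30 and y -130 to +85 mm; it stands on a blue base from x -63 to +67 and y -145 to +100 mm, 12 mm high.
- carrier_grip (a point): Grip point on the carrier's handle, 30 mm above the plate's underside. The handle is a plain black block standing on the plate, 36 mm (x) by 14 mm (y), top 44 mm above the underside; grip it across its 14 mm. Axes of the plate: y = long axis towards the hole, z up. From here the hole is at y +41 mm, the plate's middle at y +21 mm.
- carrier_hole (a point): Centre of the carrier's through hole, 10 mm in diameter, at the plate's underside; same axes. It is 30 mm from either long edge, 50 mm from the front (+y) end, 90 mm from the rear end. Seated, the plate's y axis points along the fixture's y axis, its +x edge lies along the fence (0.5 mm gap) and the hole is over the pin in the groove.
- carrier: The loose carrier: aluminium plate, 60 mm (x) by 140 mm (y) by 6 mm, about 0.2 kg, starting on a blue mat 2 mm thick; origin at the centre of its underside, axes as carrier_grip. A flat round watch movement, 3 mm high, is fixed on it behind the handle.
- cover: Bystander on the mat: a loose cover plate with the same handle but no hole, 60 x 100 x 6 mm; origin at the centre of its underside. The two plates may lie in either place.
- oil_jar: Bystander: amber jar, 40 mm across, 45 mm high; origin under its centre.
- driver: Bystander: small screwdriver, 130 mm, lying on the bench.
- loupe: Bystander: black eye loupe, 36 mm across, 36 mm high; origin under its centre.
- tin: Bystander: shallow open steel tin, 60 mm across, 22 mm high; origin under its centre.
- collar: Bystander: steel ring, 40 mm across, 12 mm high; origin under its centre.
- weight: Bystander: brass cylinder, 32 mm across, 30 mm high; origin under its centre.
There are look-alikes about, which are no part of the job. What is shaped like the carrier but yellow is not meant.

How it is judged:
By the outcome, as a careful person would: the job done as asked, in the order asked, and still so for the second after the job is handed in, with the robot touching nothing.
It also fails if it takes over 48 s, if anything falls off the work surface, if the arm or the gripper's body presses on something with over 40 N, if the wrist force passes 120 N, or if a joint passes its speed limit or range.

## Working session

There is one attempt and no reset: what is moved stays moved. The work goes in short steps, Python scripts to look and compute and a shell command to move; the robot and the scene stay as the last step left them, time stands still between calls to the robot, and variables do not carry over. Pictures are saved under pics/ and viewed, and the job is handed in when it is done.

```bash
ls; mkdir -p pics
cat > h.py <<'E'
import numpy as np, cv2
from workcell import bot
def snap(n,f):
    im=bot.camera(n); cv2.imwrite('pics/'+f,im[:,:,::-1]); return im
E
python3 - <<'E'
from h import *
o=bot.get_obs(); print({k:np.round(v,3).tolist() for k,v in o.items()})
for n in ['scene','side','wrist']:
    snap(n,n+'0.png'); p=bot.camera_params(n); print(n,np.round(p['K'],1).tolist(),p['dist_coeffs'],np.round(p['view'],3).tolist())
E
```

```text
pics
{'time': 0.0, 'q': [-71.505, 5.012, 10.035, 95.101, -0.001, 90.0], 'qd': [0.008, -0.05, -0.039, 0.008, -0.039, 0.029], 'joint_efforts': [0.001, -52.039, 46.48, 0.017, -0.0, -0.0], 'ee_pos': [0.174, -0.521, 0.231], 'tcp_rot': [-90.001, 0.078, -71.505], 'wrist_force': [-0.183, -0.853, -0.459], 'torque': [0.007, 0.032, 0.017], 'opening': 0.085}
scene [[532.9, 0.0, 318.8], [0.0, 532.9, 232.4], [0.0, 0.0, 1.0]] [0.00537108 0.         0.         0.         0.        ] [[0.591, 0.807, 0.007, -0.302], [-0.507, 0.365, 0.781, 0.191], [0.628, -0.465, 0.625, -1.52], [0.0, 0.0, 0.0, 1.0]]
side [[544.5, 0.0, 325.1], [0.0, 544.5, 240.9], [0.0, 0.0, 1.0]] [-0.07315447  0.          0.          0.          0.        ] [[-0.958, -0.286, -0.003, 0.459], [0.198, -0.67, 0.716, -0.123], [-0.207, 0.685, 0.698, -1.336], [0.0, 0.0, 0.0, 1.0]]
wrist [[371.0, 0.0, 315.2], [0.0, 371.0, 241.3], [0.0, 0.0, 1.0]] [-0.07980262  0.          0.          0.          0.        ] [[0.318, -0.948, -0.001, -0.55], [0.904, 0.303, -0.303, 0.041], [0.287, 0.096, 0.953, -0.381], [0.0, 0.0, 0.0, 1.0]]
```

View pics/scene0.png

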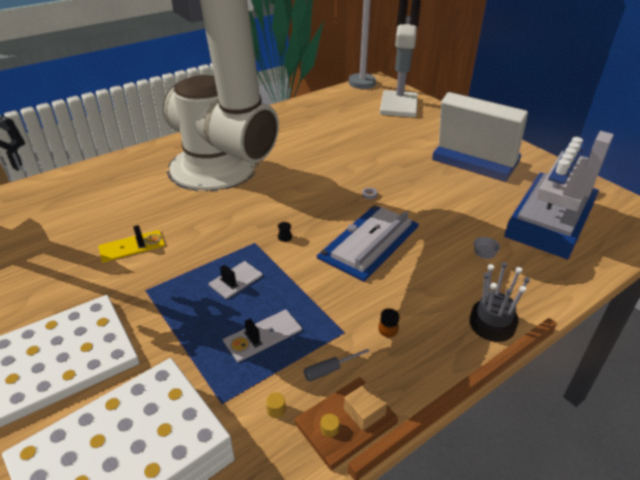

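View pics/side0.png

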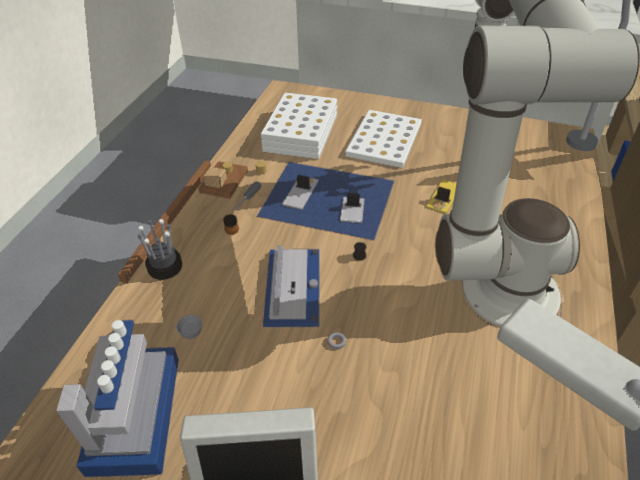

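View pics/wrist0.png

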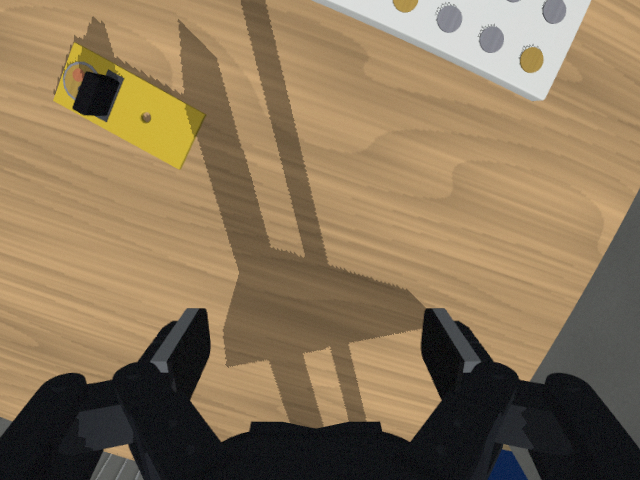

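Candidates for the carrier in the scene view: the plate with movement at (262,336), the cover at (235,281) and the yellow look-alike at (132,245). I'll check the first in a crop, then measure.

```bash
cat >> h.py <<'E'
def ray(n,uv,P=None):
    p=P or bot.camera_params(n); K=np.array(p['K']);V=np.array(p['view'])
    u=cv2.undistortPoints(np.array([[uv]],float),K,np.array(p['dist_coeffs']))[0,0]
    d=V[:3,:3].T@np.array([u[0],-u[1],-1]); c=-V[:3,:3].T@V[:3,3]; return c,d
def atz(n,uv,z,P=None):
    c,d=ray(n,uv,P); return c+d*(z-c[2])/d[2]
def proj(n,X,P=None):
    p=P or bot.camera_params(n); K=np.array(p['K']);V=np.array(p['view'])
    X=np.atleast_2d(X)@V[:3,:3].T+V[:3,3]; X=X*[1,-1,-1]
    return cv2.projectPoints(X.reshape(-1,1,3),np.zeros(3),np.zeros(3),K,np.array(p['dist_coeffs']))[0][:,0]
def tri(a):
    A=np.zeros((3,3));b=np.zeros(3)
    for c,d in a:
        d=d/np.linalg.norm(d);M=np.eye(3)-np.outer(d,d);A+=M;b+=M@c
    return np.linalg.solve(A,b)
E
python3 - <<'E'
from h import *
a=bot.camera('scene');b=bot.camera('side')
c=np.hstack([cv2.resize(a[200:370,150:350],None,fx=2,fy=2,interpolation=3),cv2.resize(b[155:255,240:440],None,fx=2,fy=2,interpolation=3)[:, :400].copy() if 0 else cv2.resize(b[155:325,240:440],None,fx=2,fy=2,interpolation=3)])
cv2.imwrite('pics/crop1.png',c[:,:,::-1])
cv2.imwrite('pics/crop2.png',np.hstack([cv2.resize(a[195:285,310:430],(400,300),interpolation=3),cv2.resize(b[240:330,240:360],(400,300),interpolation=3)])[:,:,::-1])
zs=dict(carrier_grip=.032,carrier_hole=.008,groove=.025,fence=.025,cover=.03)
for t in zs:
  for n in ['scene','side']:
    for r in bot.recognise(n,t)[:3]: print(t,n,np.round(r['xy'],1),round(r['score'],2),np.round(atz(n,r['xy'],zs[t]),4))
E
```

```text
carrier_grip scene [130.1 244.3] 0.98 [ 0.2428 -0.3283  0.032 ]
carrier_grip scene [259.6 333. ] 0.77 [ 0.6336 -0.2274  0.032 ]
carrier_grip side [298.8 191.4] 0.74 [ 0.6126 -0.182   0.032 ]
carrier_grip side [445.3 198.9] 0.63 [ 0.2033 -0.2681  0.032 ]
carrier_hole scene [136.3 244.5] 0.92 [ 0.2211 -0.3106  0.008 ]
carrier_hole scene [258.9 337.1] 0.56 [ 0.623  -0.2243  0.008 ]
carrier_hole side [441.9 199.3] 0.81 [ 0.213  -0.2933  0.008 ]
carrier_hole side [299.1 195.2] 0.74 [ 0.6164 -0.1934  0.008 ]
groove scene [367.9 240. ] 0.86 [0.5366 0.1204 0.025 ]
groove scene [260.7 336.6] 0.36 [ 0.6369 -0.2275  0.025 ]
groove side [293.2 291. ] 0.61 [0.5079 0.1717 0.025 ]
fence scene [368.7 243.2] 0.73 [0.5465 0.1145 0.025 ]
fence scene [386.7 321.2] 0.7 [ 0.7468 -0.0103  0.025 ]
fence side [293.  286.7] 0.71 [0.5128 0.1589 0.025 ]
cover scene [234.7 279.1] 0.81 [ 0.4767 -0.1929  0.03  ]
cover side [353.3 206.1] 0.71 [ 0.4465 -0.1657  0.03  ]
```

View pics/crop1.png

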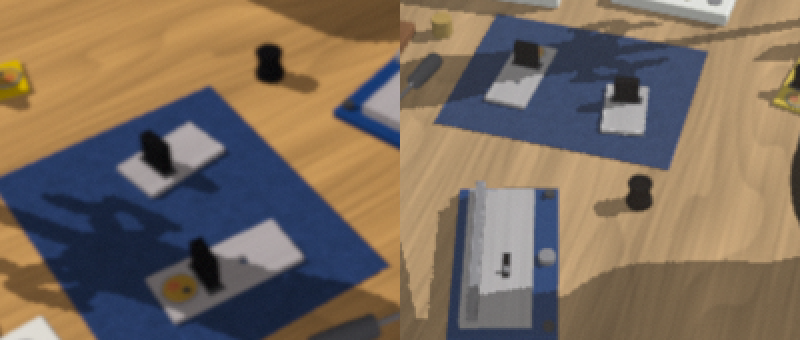

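View pics/crop2.png

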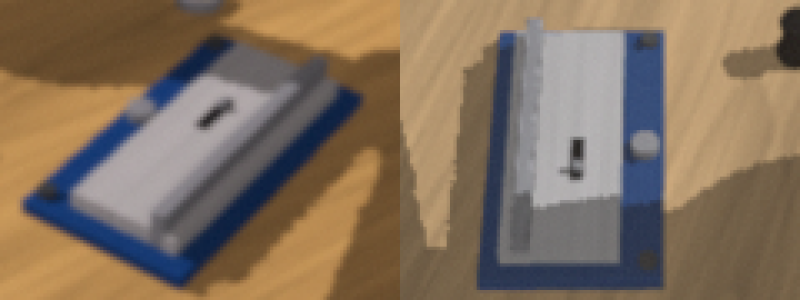

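Run:
```python
from h import *
P=bot.camera_params('scene')
print('car',[np.round(atz('scene',(150+a/2,200+b/2),.008,P)[:2],3).tolist() for a,b in [(147,277),(180,322),(305,259),(272,220),(243,259)]])
# fixture bed corners z .025  scene crop scale 3.333
print('bed sc',[np.round(atz('scene',(310+a/3.333,195+b/3.333),.025,P)[:2],3).tolist() for a,b in [(72,190),(228,42),(215,112)]])
P=bot.camera_params('side')
print('bed si',[np.round(atz('side',(240+a/3.333,240+b/3.333),.025,P)[:2],3).tolist() for a,b in [(622,31),(620,263),(577,155),(578,138),(575,180)]] if 0 else [np.round(atz('side',(240+(a-400)/3.333,240+b/3.333),.025,P)[:2],3).tolist() for a,b in [(622,31),(620,263),(577,138),(575,180)]])
print('car si',[np.round(atz('side',(240+(a-400)/2,155+b/2),.008,P)[:2],3).tolist() for a,b in [(487,98),(523,107),(557,48)]])
for t in ['oil_jar','loupe','tin','collar','weight','driver']:
  for n in ['scene','side']:
    for r in bot.recognise(n,t)[:1]: print(t,n,np.round(r['xy'],1),round(r['score'],2),np.round(atz(n,r['xy'],.01)[:2],3))
print(bot.get_obs()['time'])
```

```text
car [[0.586, -0.281], [0.651, -0.281], [0.656, -0.146], [0.595, -0.144], [0.621, -0.195]]
bed sc [[0.521, 0.027], [0.455, 0.224], [0.513, 0.161]]
bed si [[0.521, 0.028], [0.452, 0.243], [0.518, 0.143], [0.506, 0.181]]
car si [[0.647, -0.143], [0.591, -0.139], [0.585, -0.283]]
oil_jar scene [383.5 319.5] 0.92 [ 0.73  -0.002]
loupe scene [284.5 233.3] 0.68 [ 0.388 -0.011]
loupe side [261.1 170.3] 0.55 [ 0.767 -0.272]
tin scene [484.5 247.5] 0.76 [0.701 0.334]
tin side [188.3 324.8] 0.85 [0.712 0.326]
collar scene [367.  192.4] 0.71 [0.371 0.259]
collar side [336.4 342. ] 0.65 [0.371 0.274]
weight scene [270.8 404.6] 0.74 [ 0.762 -0.285]
weight side [259.5 168.8] 0.52 [ 0.774 -0.278]
driver scene [322.5 366.5] 0.82 [ 0.751 -0.167]
driver side [250.4 189.4] 0.46 [ 0.763 -0.176]
1.35
```

```bash
python3 -m jog '[{"rotation":[0,0,-3],"travel":[55,36,0],"jaw":1},{"rotation":[0,0,-3],"travel":[55,36,0],"jaw":1},{"rotation":[0,0,-3],"travel":[55,36,0],"jaw":1},{"rotation":[0,0,-3],"travel":[55,36,0],"jaw":1},{"rotation":[0,0,-3],"travel":[55,36,0],"jaw":1},{"rotation":[0,0,-3],"travel":[55,36,0],"jaw":1},{"rotation":[0,0,-2],"travel":[55,36,0],"jaw":1},{"rotation":[0,0,0],"travel":[55,36,0],"jaw":1}]'
python3 -m jog '[{"rotation":[0,0,0],"travel":[6,0,0],"jaw":1},{"rotation":[0,0,0],"travel":[0,0,0],"jaw":1}]'
python3 - <<'E'
from h import *
print(bot.get_obs()['qd'])
P=bot.camera_params('wrist')
im=snap('wrist','w1.png')
for t in ['carrier_grip','carrier_hole']:
  for r in bot.recognise('wrist',t)[:3]: print(t,np.round(r['xy'],1),round(r['score'],2),np.round(atz('wrist',r['xy'],.032 if 'grip' in t else .002,P),4))
import pickle; pickle.dump((im,P),open('w1.pkl','wb'))
E
```

```text
time: 2.35
ee_pos: [0.5944, -0.2464, 0.2314]
tcp_rot: [-90.0, -0.0, -91.5]
wrist_force: [0.1, -0.9, 0.2]
opening: 0.0851
time: 2.6
ee_pos: [0.599, -0.2476, 0.2307]
tcp_rot: [-90.1, 0.0, -91.5]
wrist_force: [-0.1, -0.1, -0.4]
opening: 0.0855
[-1.77237803 -1.66414745 -1.09624848  0.07294613 -0.02096164 -0.06233088]
carrier_grip [277.4 184.1] 0.77 [ 0.6228 -0.2134  0.032 ]
carrier_hole [282.  180.7] 0.92 [ 0.6215 -0.215   0.002 ]
```

View pics/w1.png

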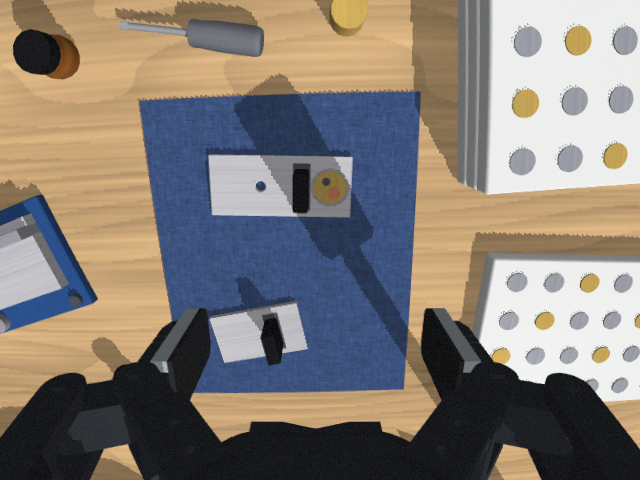

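Run:
```python
import pickle; from h import *
im,P=pickle.load(open('w1.pkl','rb'))
cv2.imwrite('pics/w1c.png',cv2.resize(im[145:230,200:360],None,fx=5,fy=5,interpolation=2)[:,:,::-1])
```

```text
(no output)
```

View pics/w1c.png

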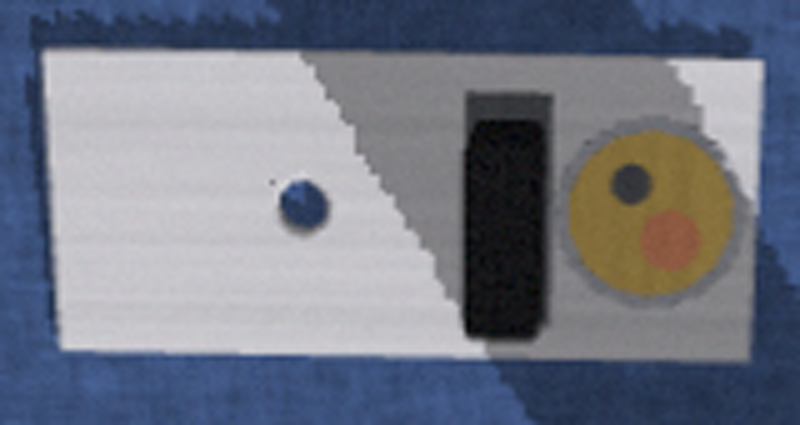

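Run:
```python
import pickle; from h import *
im,P=pickle.load(open('w1.pkl','rb'))
V=P['view'];print('cam',-V[:3,:3].T@V[:3,3])
c=[atz('wrist',(200+a/5-.4,145+b/5-.4),.008,P)[:2] for a,b in [(43,48),(764,61),(750,361),(60,350)]]
h=atz('wrist',(200+303/5-.4,145+205/5-.4),.006,P)[:2]
print(np.round(c,4).tolist(),np.round(h,4))
c=np.array(c);print('size',[np.linalg.norm(c[i]-c[(i+1)%4]) for i in range(4)],'mid',c.mean(0))
f=(c[0]+c[3])/2-(c[1]+c[2])/2; f/=np.linalg.norm(f)
print('yaw y',np.degrees(np.arctan2(f[1],f[0])),'grip from mid',c.mean(0)-.021*f,'grip from hole',h-.041*f, 'hole',c.mean(0)+.02*f)
```

```text
cam [ 0.67557665 -0.24975016  0.37514171]
[[0.6505, -0.1446], [0.644, -0.2852], [0.5839, -0.2825], [0.5899, -0.1417]] [ 0.6178 -0.1933]
size [np.float64(0.14070968841487216), np.float64(0.06010719813310198), np.float64(0.1409251630664507), np.float64(0.06064673934358736)] mid [ 0.61705353 -0.21351126]
yaw y 87.4587242072875 grip from mid [ 0.61612241 -0.23449061] grip from hole [ 0.61596888 -0.23427278] hole [ 0.61794031 -0.19353093]
```

```bash
python3 -m jog '[{"rotation":[0,0,-1],"travel":[10,7,-40],"jaw":1},{"rotation":[0,0,0],"travel":[7,6,-50],"jaw":1},{"rotation":[0,0,0],"travel":[0,0,-50],"jaw":1},{"rotation":[0,0,0],"travel":[0,0,-20],"jaw":1},{"rotation":[0,0,0],"travel":[0,0,0],"jaw":1}]'
python3 - <<'E'
from h import *
print(bot.get_obs()['ee_pos'],bot.get_obs()['qd'].round(1))
snap('wrist','w2.png')
E
```

```text
time: 3.38
ee_pos: [0.6149, -0.2352, 0.0712]
tcp_rot: [-90.1, 0.0, -92.6]
wrist_force: [-0.3, 0.2, 0.7]
opening: 0.0854
[ 0.61491022 -0.23524998  0.0711608 ] [ 0.2 -1.2  3.5  1.1  0.   0.1]
```

View pics/w2.png

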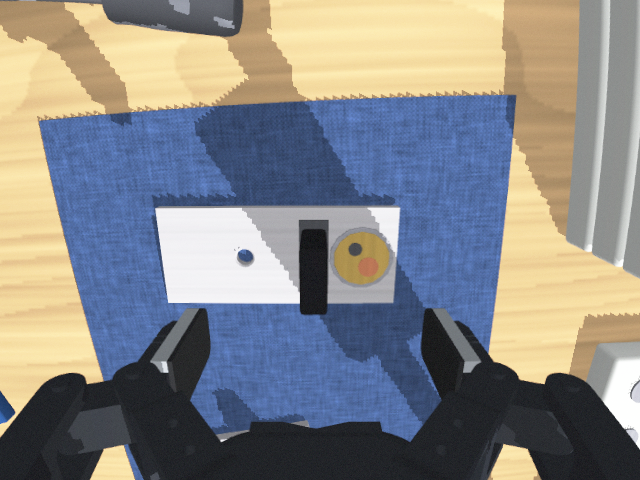

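Handle (314,268) lies centred between the fingers and hole at (245,257). I'll descend and close.

```bash
python3 -m jog '[{"rotation":[0,0,0],"travel":[1,1,-35],"jaw":1},{"rotation":[0,0,0],"travel":[0,0,-19],"jaw":1},{"rotation":[0,0,0],"travel":[0,0,0],"jaw":-0.3},{"rotation":[0,0,0],"travel":[0,0,0],"jaw":-1},{"rotation":[0,0,0],"travel":[0,0,0],"jaw":-1},{"rotation":[0,0,0],"travel":[0,0,0],"jaw":-1},{"rotation":[0,0,0],"travel":[0,0,0],"jaw":-1}]' 50
```

```text
time: 4.3
ee_pos: [0.6173, -0.234, 0.0183]
tcp_rot: [-89.9, -0.0, -92.5]
wrist_force: [-0.6, -0.1, 5.0]
opening: 0.0129
```

```bash
python3 -m jog '[{"rotation":[0,0,0],"travel":[0,0,10],"jaw":-1},{"rotation":[0,0,0],"travel":[0,0,30],"jaw":-1},{"rotation":[0,0,0],"travel":[0,0,50],"jaw":-1},{"rotation":[0,0,2],"travel":[-15,40,50],"jaw":-1},{"rotation":[0,0,3],"travel":[-18,48,50],"jaw":-1},{"rotation":[0,0,3],"travel":[-18,48,20],"jaw":-1},{"rotation":[0,0,3],"travel":[-18,48,0],"jaw":-1},{"rotation":[0,0,3],"travel":[-18,48,0],"jaw":-1}]'
python3 -m jog '[{"rotation":[0,0,3],"travel":[-18,48,0],"jaw":-1},{"rotation":[0,0,3],"travel":[-18,48,0],"jaw":-1},{"rotation":[0,0,0],"travel":[-18,48,0],"jaw":-1},{"rotation":[0,0,0],"travel":[0,10,0],"jaw":-1},{"rotation":[0,0,0],"travel":[0,0,0],"jaw":-1},{"rotation":[0,0,0],"travel":[0,0,0],"jaw":-1}]'
python3 - <<'E'
from h import *
print(bot.get_obs()['ee_pos'],bot.get_obs()['qd'].round(1))
P=bot.camera_params('wrist')
im=snap('wrist','w3.png')
import pickle; pickle.dump((im,P),open('w3.pkl','wb'))
E
```

```text
time: 5.3
ee_pos: [0.532, -0.0084, 0.219]
tcp_rot: [-90.0, 0.0, -78.4]
wrist_force: [0.4, 1.0, -1.8]
opening: 0.013
time: 6.05
ee_pos: [0.4791, 0.1432, 0.2184]
tcp_rot: [-90.0, -0.0, -72.6]
wrist_force: [1.1, -0.7, -3.1]
opening: 0.0129
[0.47914755 0.14323173 0.21839287] [-0.4 -0.1 -0.1 -0.   0.1  0.2]
```

View pics/w3.png

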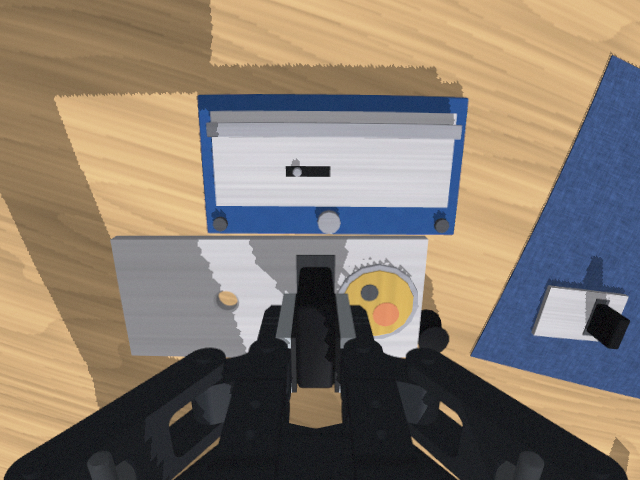

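Run:
```python
import pickle; from h import *
im,P=pickle.load(open('w3.pkl','rb'))
cv2.imwrite('pics/w3a.png',cv2.resize(im[90:240,195:335],None,fx=4,fy=4,interpolation=2)[:,:,::-1])
cv2.imwrite('pics/w3b.png',cv2.resize(im[90:240,330:470],None,fx=4,fy=4,interpolation=2)[:,:,::-1])
cv2.imwrite('pics/w3c.png',cv2.resize(im[230:365,105:435],None,fx=2.4,fy=2.4,interpolation=2)[:,:,::-1])
```

```text
(no output)
```

View pics/w3a.png

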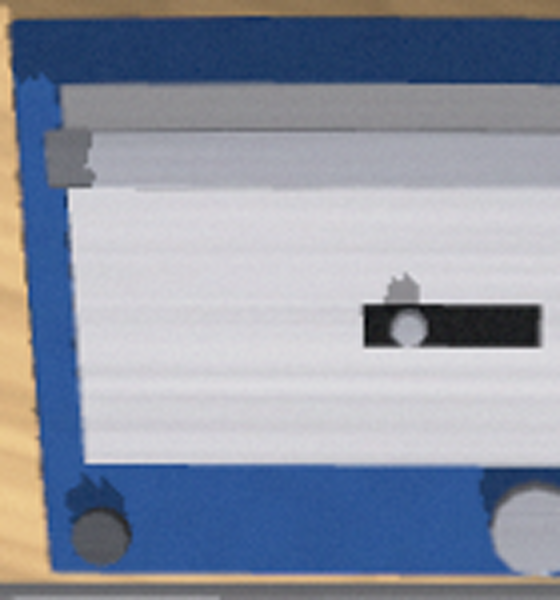

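View pics/w3b.png

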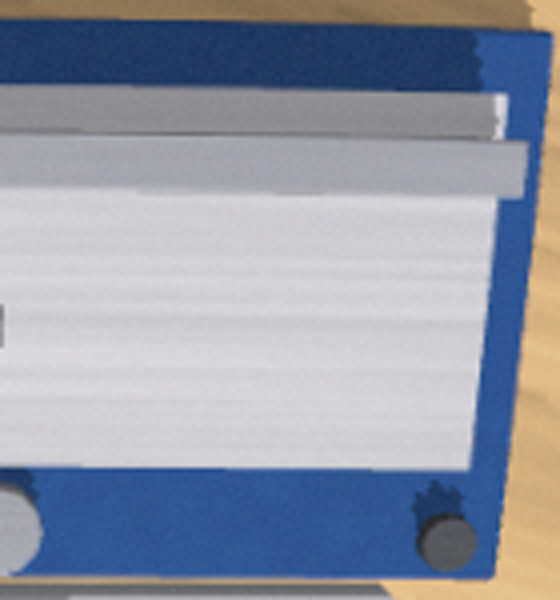

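View pics/w3c.png

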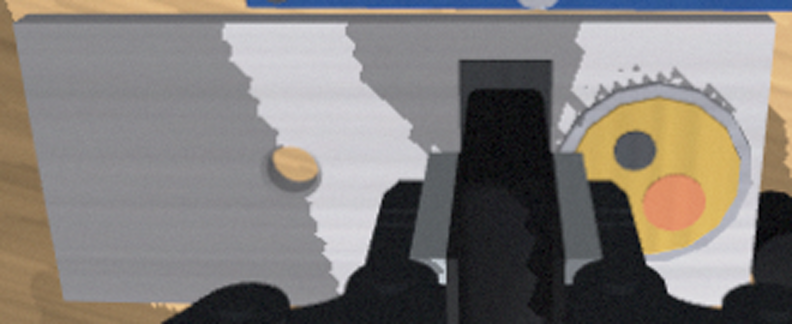

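```bash
cat > fit.py <<'E'
import pickle; from h import *
from scipy.optimize import least_squares as LS
im,P=pickle.load(open('w3.pkl','rb'))
A=lambda a,b:(195+a/4-.4,90+b/4-.4); B=lambda a,b:(330+a/4-.4,90+b/4-.4); C=lambda a,b:(105+a/2.4-.3,230+b/2.4-.3)
M=[(-32,85,25,A(85,463)),(-32,-130,25,B(469,470)),(0,20,25,A(363,326)),(0,-20,25,A(541,326)),
(30.5,85,41,A(47,187)),(30.5,-130,41,B(523,198)),(42.5,85,41,A(46,130)),(42.5,-130,41,B(528,142)),
(67,100,12,A(12,20)),(67,-145,12,B(552,33)),(-63,100,12,A(52,571)),(-63,-145,12,B(493,577))]
X=np.array([m[:3] for m in M])/1000; U=np.array([m[3] for m in M])
def T(p,X):
    c,s=np.cos(p[2]),np.sin(p[2]); return np.c_[p[0]+c*X[:,0]-s*X[:,1],p[1]+s*X[:,0]+c*X[:,1],X[:,2]+p[3]]
f=lambda p:(proj('wrist',T(p,X),P)-U).ravel()
r=LS(f,[.512,.161,.31,0]); print('fix free z',r.x[:2],np.degrees(r.x[2]),r.x[3]); 
r=LS(lambda p:f([*p,0]),[.512,.161,.31],loss='soft_l1'); F=r.x; print('fix',F[:2],np.degrees(F[2])); print(f([*F,0]).reshape(-1,2).round(1).tolist())
pin=atz('wrist',A(409,328),.032,P); d=pin[:2]-F[:2]; c,s=np.cos(F[2]),np.sin(F[2])
print('pin in fixture mm',1000*np.array([c*d[0]+s*d[1],-s*d[0]+c*d[1]]))
M=[(30,70,6,C(15,22)),(30,-70,6,C(775,22)),(-30,70,6,C(65,300)),(30,70,0,C(22,14)),(30,-70,0,C(765,14)),(0,20,6,C(295,169))]
Xc=np.array([m[:3] for m in M])/1000; Uc=np.array([m[3] for m in M])
g=lambda p:(proj('wrist',T(p,Xc),P)-Uc).ravel()
r=LS(g,[.48,.16,.31,.2],loss='soft_l1'); print('car',r.x[:2],np.degrees(r.x[2]),r.x[3],r.fun.reshape(-1,2).round(1).tolist())
y=np.array([-np.sin(r.x[2]),np.cos(r.x[2])]); print('grip pt',r.x[:2]-.021*y, r.x[3]+.03)
E
python3 fit.py
```

```text
fix free z [0.51128685 0.16047805] 17.02361614923704 -0.000367990537577287
fix [0.5112902 0.160488 ] 17.016334633679886
[[0.6, -0.2], [-0.6, -0.1], [0.2, -0.3], [-0.1, -0.0], [0.6, 0.4], [-0.3, 0.2], [-0.1, -0.0], [-0.1, -0.3], [-0.7, -0.4], [0.8, -0.5], [-0.6, 0.7], [0.3, 1.0]]
pin in fixture mm [0.18132447 9.4418548 ]
car [0.47169402 0.16297914] 17.45471052900866 0.20336291270279244 [[-0.4, 0.2], [-0.1, 0.1], [0.1, -0.2], [3.3, -0.4], [0.3, -0.5], [-1.3, 1.0]]
grip pt [0.47799301 0.1429461 ] 0.23336291270279244
```

```bash
python3 -m jog '[{"rotation":[3.06,0.94,-0.4],"travel":[26,-24,-10],"jaw":-1},{"rotation":[0,0,0],"travel":[26,-24,-30],"jaw":-1},{"rotation":[0,0,0],"travel":[0,0,-50],"jaw":-1},{"rotation":[0,0,0],"travel":[0,0,-40],"jaw":-1},{"rotation":[0,0,0],"travel":[0,0,-15],"jaw":-1},{"rotation":[0,0,0],"travel":[0,0,0],"jaw":-1},{"rotation":[0,0,0],"travel":[0,0,0],"jaw":-1}]'
cat > show.py <<'E'
from h import *
import sys,pickle
o=bot.get_obs(); F=[.5113,.1605]; c,s=np.cos(np.radians(17.02)),np.sin(np.radians(17.02))
d=1000*(o['ee_pos'][:2]-F); w=o['wrist_force']
print('t',o['time'],'tcp fix x %.2f y %.2f z %.2f'%(c*d[0]+s*d[1],-s*d[0]+c*d[1],1000*o['ee_pos'][2]),'rot',o['tcp_rot'].round(2),'F fix',np.round([c*w[0]+s*w[1],-s*w[0]+c*w[1],w[2]],1),'T',o['torque'].round(2),'open',round(o['opening'],4))
n=sys.argv[1] if len(sys.argv)>1 else None
if n:
    for cam in sys.argv[2:]:
        P=bot.camera_params(cam); im=snap(cam,n+cam+'.png'); pickle.dump((im,P),open(n+cam+'.pkl','wb'))
E
python3 show.py p1 wrist side scene
```

```text
time: 6.98
ee_pos: [0.5319, 0.0961, 0.0754]
tcp_rot: [-89.8, 3.2, -72.9]
wrist_force: [0.3, 0.3, -2.0]
opening: 0.0134
t 6.975 tcp fix x 0.84 y -67.58 z 75.42 rot [-89.84   3.18 -72.91] F fix [ 0.4  0.2 -2. ] T [-0.04 -0.05  0.05] open 0.0134
```

View pics/p1wrist.png

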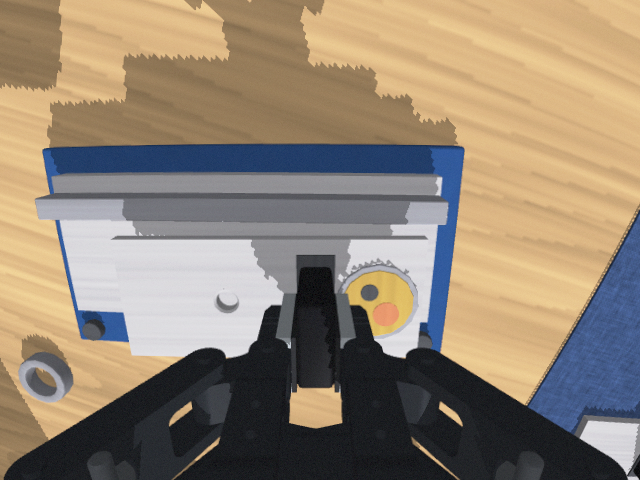

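Run:
```python
import pickle; from h import *
im,P=pickle.load(open('p1wrist.pkl','rb'))
L=cv2.resize(im[190:245,30:130],(400,220),interpolation=2);R=cv2.resize(im[190:245,360:460],(400,220),interpolation=2)
L2=cv2.resize(im[140:195,30:130],(400,220),interpolation=2);R2=cv2.resize(im[140:195,370:470],(400,220),interpolation=2)
cv2.imwrite('pics/p1c.png',np.vstack([np.hstack([L,R]),np.hstack([L2,R2])])[:,:,::-1])
```

```text
(no output)
```

View pics/p1c.png

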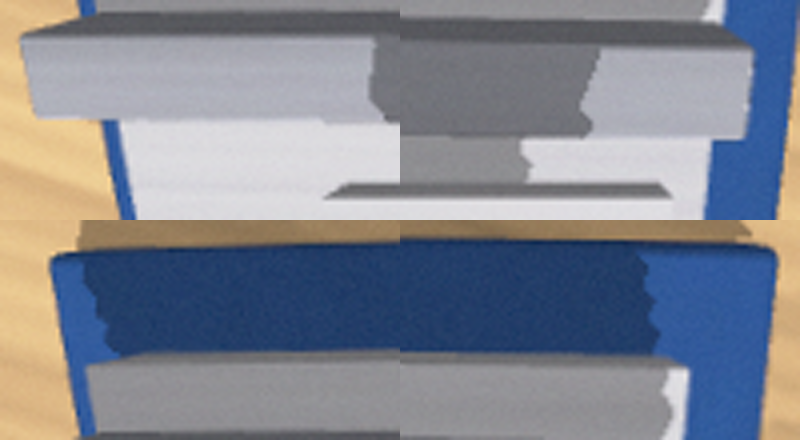

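View pics/p1side.png

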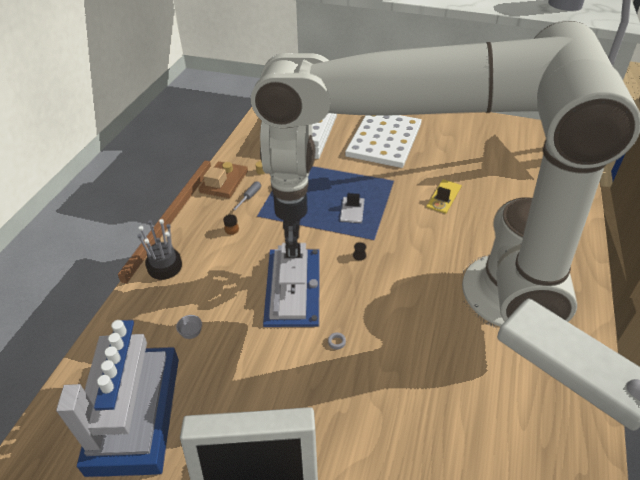

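Run:
```python
import pickle; from h import *
from scipy.optimize import least_squares as LS
im,P=pickle.load(open('p1wrist.pkl','rb'))
L=lambda a,b:(30+a/4-.4,190+b/4-.4); R=lambda a,b:(360+(a-400)/4-.4,190+b/4-.4)
M=[(30.5,85,41,L(35,117)),(30.5,-130,41,R(746,138)),(42.5,85,41,L(20,37)),(42.5,-130,41,R(753,48)),(67,100,12,(30+50/4-.4,140+36/4-.4)),(67,-145,12,(370+377/4-.4,140+28/4-.4))]
X=np.array([m[:3] for m in M])/1000; U=np.array([m[3] for m in M])
def T(p,X):
    c,s=np.cos(p[2]),np.sin(p[2]); return np.c_[p[0]+c*X[:,0]-s*X[:,1],p[1]+s*X[:,0]+c*X[:,1],X[:,2]]
f=lambda p:(proj('wrist',T(p,X),P)-U).ravel()
r=LS(f,[.512,.161,.3],loss='soft_l1');F=r.x;print(F[:2],np.degrees(F[2]),f(F).reshape(-1,2).round(1).tolist())
c,s=np.cos(F[2]),np.sin(F[2])
def fx(p): d=1000*(p[:2]-F[:2]); return np.round([c*d[0]+s*d[1],-s*d[0]+c*d[1]],2)
for dz in (-.002,0,.002):
  print('front',fx(atz('wrist',L(324,198),.071+dz,P)),'rear',fx(atz('wrist',R(672,197),.0632+dz,P)))
print('hole',fx(atz('wrist',(227.5,301),.065,P)))
print('tcp',fx(bot.get_obs()['ee_pos']))
```

```text
[0.51095189 0.16071631] 17.07631227565426 [[1.4, 0.7], [-1.1, 0.7], [0.7, -0.9], [-0.4, -0.7], [-0.4, -0.1], [0.3, -0.1]]
front [28.98 25.37] rear [  29.2 -116.8]
front [29.62 24.03] rear [  29.8  -116.28]
front [30.26 22.69] rear [  30.41 -115.76]
hole [ -1.92 -25.65]
tcp [  0.88 -67.64]
```

```bash
python3 -m jog '[{"rotation":[0,0,0],"travel":[-0.6,-0.7,-14],"jaw":-1},{"rotation":[0,0,0],"travel":[0,0,-10],"jaw":-1},{"rotation":[0,0,0],"travel":[0,0,-2],"jaw":-1},{"rotation":[0,0,0],"travel":[0,0,0],"jaw":-1},{"rotation":[0,0,0],"travel":[0,0,0],"jaw":-1}]'; python3 show.py
python3 -m jog '[{"rotation":[0,0,0],"travel":[0,0,-1],"jaw":-1},{"rotation":[0,0,0],"travel":[0,0,-1],"jaw":-1}]'; python3 show.py
```

```text
time: 7.75
ee_pos: [0.5304, 0.0955, 0.0477]
tcp_rot: [-90.0, 3.2, -72.9]
wrist_force: [-1.1, -0.2, -0.9]
opening: 0.0133
t 7.75 tcp fix x -0.72 y -67.77 z 47.74 rot [-89.96   3.2  -72.9 ] F fix [-1.1  0.1 -0.9] T [-0.11 -0.03 -0.02] open 0.0133
time: 8.0
ee_pos: [0.5304, 0.0955, 0.0455]
tcp_rot: [-90.0, 3.2, -72.9]
wrist_force: [0.6, -1.1, -3.4]
opening: 0.0135
t 8.0 tcp fix x -0.81 y -67.77 z 45.54 rot [-89.97   3.2  -72.9 ] F fix [ 0.2 -1.2 -3.4] T [-0.09  0.   -0.02] open 0.0135
```

```bash
for i in 1; do python3 -m jog '[{"rotation":[0,0,0],"travel":[0,0,-0.8],"jaw":-1},{"rotation":[0,0,0],"travel":[0,0,0],"jaw":-1}]'; done; python3 show.py;  python3 -m jog '[{"rotation":[0,0,0],"travel":[0,0,-0.7],"jaw":-1},{"rotation":[0,0,0],"travel":[0,0,0],"jaw":-1}]'; python3 show.py
```

```text
time: 8.25
ee_pos: [0.5302, 0.0955, 0.0446]
tcp_rot: [-90.0, 3.2, -72.9]
wrist_force: [0.2, 0.2, -2.4]
opening: 0.0131
t 8.25 tcp fix x -0.98 y -67.72 z 44.56 rot [-90.    3.2 -72.9] F fix [ 0.3  0.2 -2.4] T [-0.09 -0.05 -0.03] open 0.0131
time: 8.5
ee_pos: [0.5303, 0.0954, 0.044]
tcp_rot: [-90.0, 3.2, -72.9]
wrist_force: [0.6, -0.1, -0.5]
opening: 0.0131
t 8.5 tcp fix x -0.87 y -67.76 z 44.02 rot [-89.98   3.2  -72.91] F fix [ 0.6 -0.3 -0.5] T [-0.02 -0.01  0.02] open 0.0131
```

```bash
python3 -m jog '[{"rotation":[0,0,0],"travel":[0,0,-0.4],"jaw":-1},{"rotation":[0,0,0],"travel":[0,0,0],"jaw":-1}]'; python3 show.py q side scene
python3 - <<'E'
from h import *
a=cv2.imread('pics/qscene.png');b=cv2.imread('pics/qside.png')
cv2.imwrite('pics/qc.png',np.hstack([cv2.resize(a[190:290,310:430],(400,333),interpolation=2),cv2.resize(b[235:335,240:360],(400,333),interpolation=2)]))
E
```

```text
time: 8.75
ee_pos: [0.5304, 0.0955, 0.044]
tcp_rot: [-90.0, 3.2, -72.9]
wrist_force: [-2.1, 0.5, 3.6]
opening: 0.0129
t 8.75 tcp fix x -0.81 y -67.78 z 43.96 rot [-89.96   3.2  -72.9 ] F fix [-1.9  1.1  3.6] T [-0.1   0.35  0.06] open 0.0129
```

View pics/qc.png

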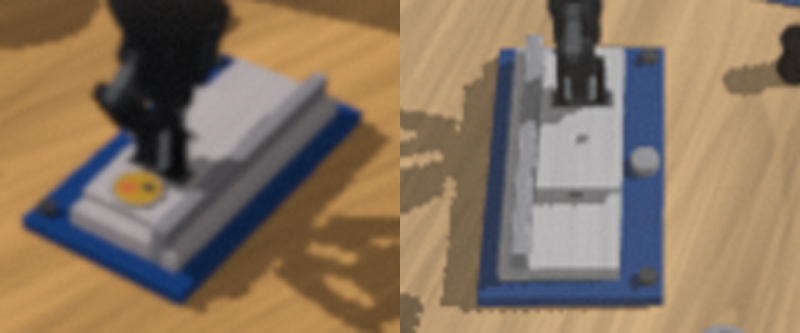

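```bash
python3 -m jog '[{"rotation":[0,0,0],"travel":[0,0,0.3],"jaw":-1},{"rotation":[0,0,0],"travel":[0,0,0],"jaw":-1}]'; python3 show.py; python3 -m jog '[{"rotation":[0,0,0],"travel":[0.48,0.15,0],"jaw":-1},{"rotation":[0,0,0],"travel":[0.48,0.15,0],"jaw":-1},{"rotation":[0,0,0],"travel":[0,0,0],"jaw":-1}]'; python3 show.py
```

```text
time: 9.1
ee_pos: [0.5303, 0.0955, 0.044]
tcp_rot: [-90.0, 3.2, -72.9]
wrist_force: [-1.4, -0.8, 3.8]
opening: 0.0132
t 9.1 tcp fix x -0.83 y -67.76 z 43.97 rot [-89.97   3.2  -72.9 ] F fix [-1.5 -0.3  3.8] T [-0.14  0.27  0.02] open 0.0132
time: 9.48
ee_pos: [0.5307, 0.0956, 0.0439]
tcp_rot: [-90.1, 3.2, -72.9]
wrist_force: [-5.3, -1.5, 6.3]
opening: 0.0131
t 9.475 tcp fix x -0.45 y -67.74 z 43.94 rot [-90.05   3.2  -72.91] F fix [-5.5  0.1  6.3] T [-0.35  1.08  0.06] open 0.0131
```

```bash
python3 -m jog '[{"rotation":[0,0,0],"travel":[-0.2,-0.06,0.7],"jaw":-1},{"rotation":[0,0,0],"travel":[0,0,0],"jaw":-1}]'; python3 show.py r wrist
python3 - <<'E'
from h import *
im=cv2.imread('pics/rwrist.png')
cv2.imwrite('pics/rc.png',np.vstack([cv2.resize(im[190:270,30:230],None,fx=4,fy=3.5,interpolation=2),cv2.resize(im[190:270,280:480],None,fx=4,fy=3.5,interpolation=2)]))
E
```

```text
time: 9.72
ee_pos: [0.531, 0.0957, 0.0441]
tcp_rot: [-90.0, 3.2, -72.9]
wrist_force: [0.1, -0.2, -2.3]
opening: 0.0135
t 9.725 tcp fix x -0.17 y -67.73 z 44.05 rot [-90.01   3.21 -72.91] F fix [ 0.1 -0.2 -2.3] T [-0.07  0.01  0.01] open 0.0135
```

View pics/rwrist.png

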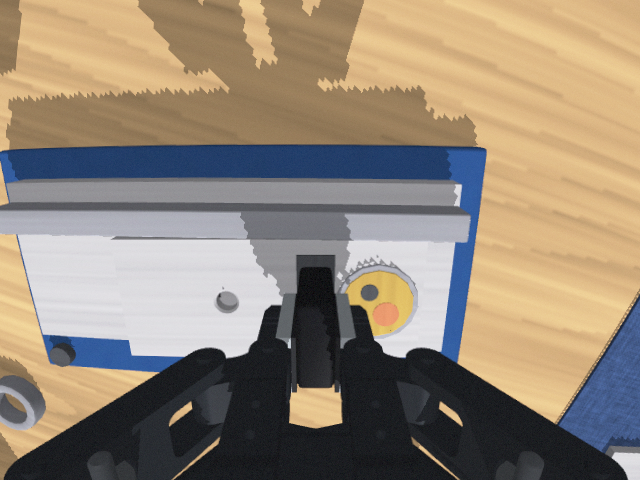

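View pics/rc.png

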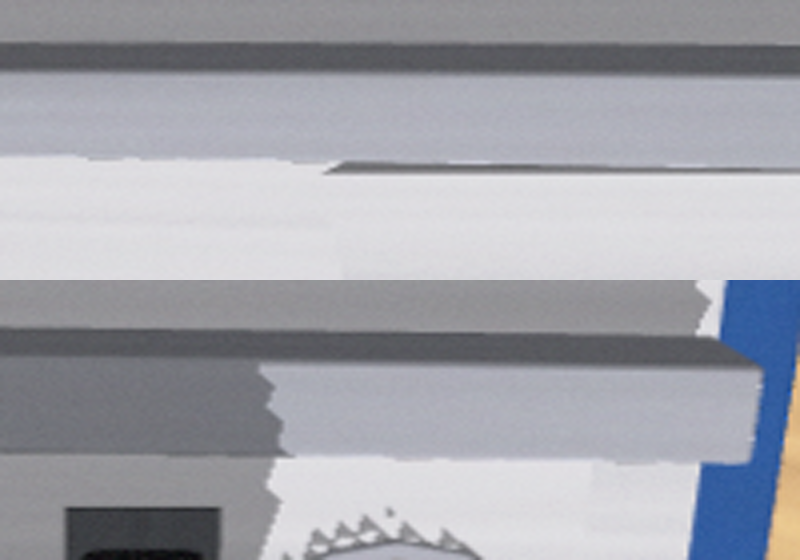

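```bash
python3 -m jog '[{"rotation":[0,0,0],"travel":[0.6,0.2,0.2],"jaw":-1},{"rotation":[0,0,0],"travel":[0.4,0.1,0],"jaw":-1},{"rotation":[0,0,0],"travel":[0,0,0],"jaw":-1}]'; python3 show.py; python3 -m jog '[{"rotation":[0,0,0],"travel":[0.4,0.1,0],"jaw":-1},{"rotation":[0,0,0],"travel":[0,0,0],"jaw":-1}]'; python3 show.py
```

```text
time: 10.15
ee_pos: [0.532, 0.096, 0.0447]
tcp_rot: [-90.0, 3.2, -72.9]
wrist_force: [-0.7, 0.7, -0.7]
opening: 0.0129
t 10.15 tcp fix x 0.96 y -67.74 z 44.67 rot [-89.99   3.2  -72.9 ] F fix [-0.5  0.9 -0.7] T [-0.12 -0.07 -0.05] open 0.0129
time: 10.4
ee_pos: [0.5324, 0.0961, 0.0447]
tcp_rot: [-90.0, 3.2, -72.9]
wrist_force: [-0.4, 0.7, -2.6]
opening: 0.0133
t 10.4 tcp fix x 1.37 y -67.76 z 44.74 rot [-89.99   3.2  -72.9 ] F fix [-0.2  0.8 -2.6] T [-0.11 -0.04  0.03] open 0.0133
```

```bash
python3 -m jog '[{"rotation":[0,0,0],"travel":[0.4,0.1,0],"jaw":-1},{"rotation":[0,0,0],"travel":[0,0,0],"jaw":-1}]'; python3 show.py;python3 -m jog '[{"rotation":[0,0,0],"travel":[0.3,0.1,0],"jaw":-1},{"rotation":[0,0,0],"travel":[0,0,0],"jaw":-1}]'; python3 show.py s wrist
```

```text
time: 10.65
ee_pos: [0.5327, 0.0962, 0.0447]
tcp_rot: [-90.0, 3.2, -72.9]
wrist_force: [-1.4, 0.1, -1.9]
opening: 0.0132
t 10.65 tcp fix x 1.61 y -67.76 z 44.70 rot [-90.01   3.2  -72.91] F fix [-1.3  0.6 -1.9] T [-0.16  0.16  0.  ] open 0.0132
time: 10.9
ee_pos: [0.5327, 0.0962, 0.0447]
tcp_rot: [-90.0, 3.2, -72.9]
wrist_force: [-3.7, 0.1, 0.3]
opening: 0.013
t 10.9 tcp fix x 1.66 y -67.76 z 44.69 rot [-90.04   3.21 -72.91] F fix [-3.5  1.2  0.3] T [-0.32  0.79  0.01] open 0.013
```

Run:
```python
from h import *
im=cv2.imread('pics/swrist.png')
cv2.imwrite('pics/sc.png',np.vstack([cv2.resize(im[190:270,30:230],None,fx=4,fy=3.5,interpolation=2),cv2.resize(im[190:270,280:480],None,fx=4,fy=3.5,interpolation=2)]))
```

```text
(no output)
```

View pics/sc.png

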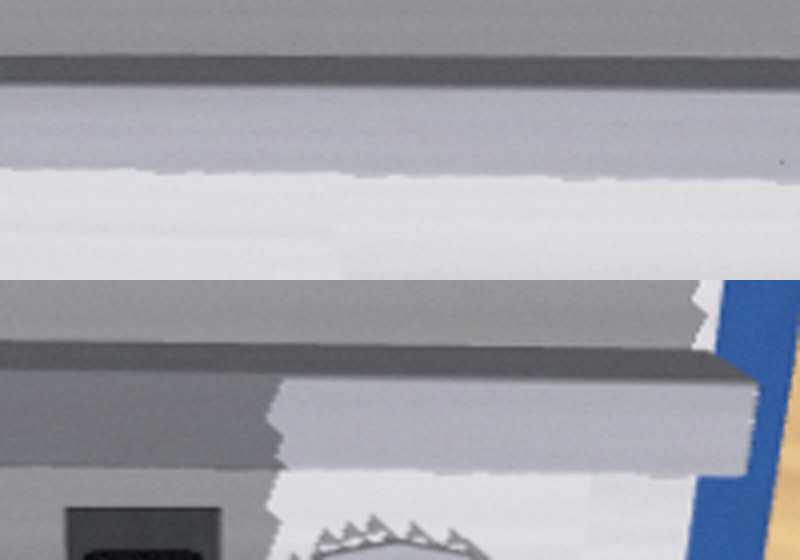

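```bash
python3 -m jog '[{"rotation":[0,0,0],"travel":[-0.9,-0.3,0],"jaw":-1},{"rotation":[0,0,0],"travel":[0,0,0],"jaw":-1}]'; python3 show.py; python3 -m jog '[{"rotation":[0,0,0],"travel":[0,0,-0.6],"jaw":-1},{"rotation":[0,0,0],"travel":[0,0,0],"jaw":-1}]'; python3 show.py
```

```text
time: 11.2
ee_pos: [0.5326, 0.0961, 0.0448]
tcp_rot: [-89.9, 3.2, -72.9]
wrist_force: [1.3, -0.1, -2.3]
opening: 0.0125
t 11.2 tcp fix x 1.48 y -67.83 z 44.81 rot [-89.94   3.2  -72.9 ] F fix [ 1.2 -0.5 -2.3] T [-0.1   0.   -0.05] open 0.0125
time: 11.45
ee_pos: [0.5324, 0.096, 0.0441]
tcp_rot: [-90.0, 3.2, -72.9]
wrist_force: [0.3, 0.3, -1.6]
opening: 0.0131
t 11.45 tcp fix x 1.26 y -67.83 z 44.12 rot [-89.97   3.2  -72.9 ] F fix [ 0.4  0.2 -1.6] T [-0.1  -0.04  0.01] open 0.0131
```

```bash
python3 -m jog '[{"rotation":[0,0,0],"travel":[0,0,-0.3],"jaw":-1},{"rotation":[0,0,0],"travel":[0,0,0],"jaw":-1}]'; python3 show.py
```

```text
time: 11.7
ee_pos: [0.5324, 0.096, 0.044]
tcp_rot: [-90.0, 3.2, -72.9]
wrist_force: [0.3, -0.2, -0.2]
opening: 0.0133
t 11.7 tcp fix x 1.27 y -67.83 z 44.01 rot [-89.97   3.2  -72.91] F fix [ 0.2 -0.2 -0.2] T [-0.09 -0.07  0.  ] open 0.0133
```

```bash
python3 -m jog '[{"rotation":[0,0,0],"travel":[0,0,0],"jaw":-0.64},{"rotation":[0,0,0],"travel":[0,0,0],"jaw":-0.58},{"rotation":[0,0,0],"travel":[0,0,0],"jaw":-0.5},{"rotation":[0,0,0],"travel":[0,0,0],"jaw":-0.5}]'; python3 show.py t wrist side scene;  python3 - <<'E'
from h import *
a=cv2.imread('pics/tscene.png');b=cv2.imread('pics/tside.png')
cv2.imwrite('pics/tc.png',np.hstack([cv2.resize(a[190:290,310:430],(400,333),interpolation=2),cv2.resize(b[235:335,240:360],(400,333),interpolation=2)]))
E
```

```text
time: 12.2
ee_pos: [0.5322, 0.096, 0.0438]
tcp_rot: [-90.0, 3.2, -72.9]
wrist_force: [0.6, -0.8, 0.1]
opening: 0.0218
t 12.2 tcp fix x 1.10 y -67.80 z 43.82 rot [-89.99   3.2  -72.9 ] F fix [ 0.3 -1.   0.1] T [-0.04 -0.06  0.03] open 0.0218
```

View pics/twrist.png

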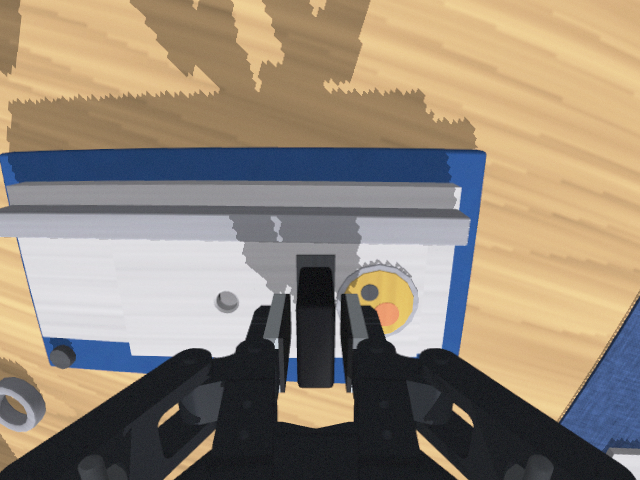

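View pics/tc.png

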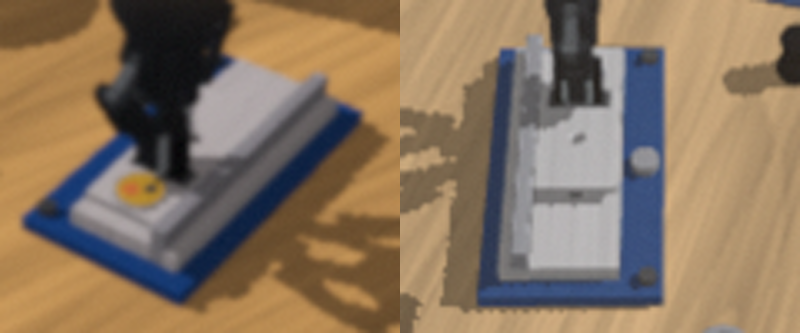

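```bash
python3 -m jog '[{"rotation":[0,0,0],"travel":[-0.44,1.43,0],"jaw":-0.5},{"rotation":[0,0,0],"travel":[-0.44,1.43,0],"jaw":-0.5},{"rotation":[0,0,0],"travel":[-0.44,1.43,0],"jaw":-0.5},{"rotation":[0,0,0],"travel":[-0.44,1.43,0],"jaw":-0.5},{"rotation":[0,0,0],"travel":[-0.44,1.43,0],"jaw":-0.5},{"rotation":[0,0,0],"travel":[-0.44,1.43,0],"jaw":-0.5}]'; python3 show.py u wrist
```

```text
time: 13.1
ee_pos: [0.5297, 0.1046, 0.0439]
tcp_rot: [-90.0, 3.2, -72.9]
wrist_force: [0.2, -0.8, 1.2]
opening: 0.0213
t 13.1 tcp fix x 1.20 y -58.84 z 43.94 rot [-89.97   3.19 -72.91] F fix [-0.1 -0.8  1.2] T [-0.35 -0.14 -0.05] open 0.0213
```

View pics/uwrist.png

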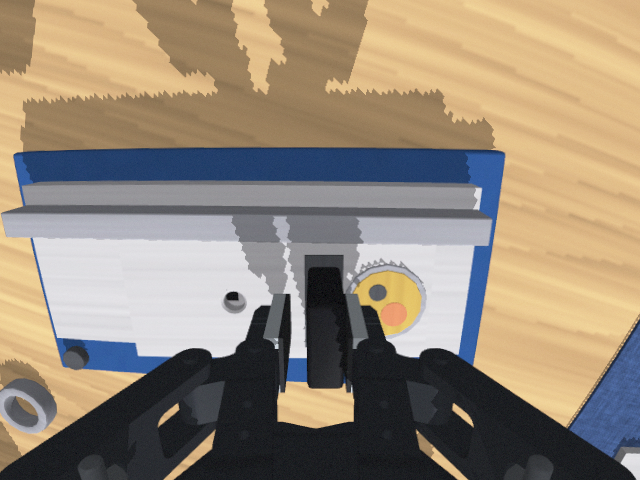

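```bash
python3 -m jog '[{"rotation":[0,0,0],"travel":[-0.6,1.9,0],"jaw":-0.5},{"rotation":[0,0,0],"travel":[-0.6,1.9,0],"jaw":-0.5},{"rotation":[0,0,0],"travel":[-0.6,1.9,0],"jaw":-0.5},{"rotation":[0,0,0],"travel":[-0.6,1.9,0],"jaw":-0.5},{"rotation":[0,0,0],"travel":[-0.6,1.9,0],"jaw":-0.5},{"rotation":[0,0,0],"travel":[-0.6,1.9,0],"jaw":-0.5},{"rotation":[0,0,0],"travel":[-0.6,1.9,0],"jaw":-0.5}]'; python3 show.py v wrist;python3 - <<'E'
from h import *
im=cv2.imread('pics/vwrist.png')
cv2.imwrite('pics/vc.png',cv2.resize(im[190:370,80:440],None,fx=2.2,fy=2.2,interpolation=2))
E
```

```text
time: 14.02
ee_pos: [0.5253, 0.118, 0.0438]
tcp_rot: [-90.0, 3.2, -72.9]
wrist_force: [1.0, -2.8, 2.1]
opening: 0.0217
t 14.025 tcp fix x 0.96 y -44.76 z 43.84 rot [-89.99   3.2  -72.9 ] F fix [ 0.2 -3.   2.1] T [-0.67 -0.13 -0.01] open 0.0217
```

View pics/vc.png

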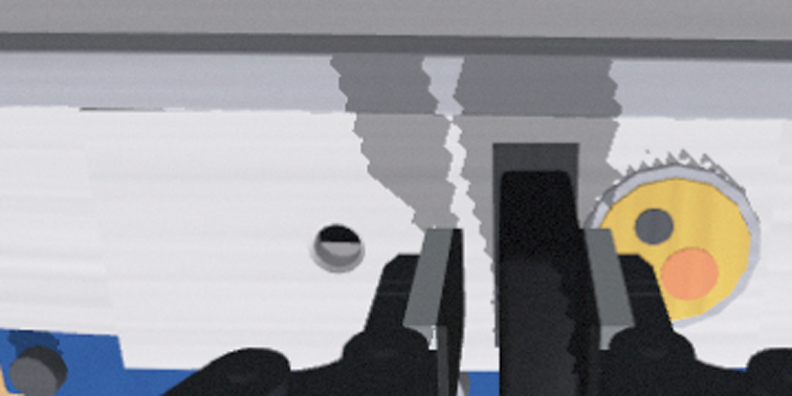

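```bash
cat > meas.py <<'E'
import pickle,sys; from h import *
def run(name,fc,fm,h,zf,zh):
    im,P=pickle.load(open(name+'wrist.pkl','rb')); c,s=np.cos(np.radians(17.02)),np.sin(np.radians(17.02))
    fx=lambda p:np.array([c*(p[0]-.5113)+s*(p[1]-.1605),-s*(p[0]-.5113)+c*(p[1]-.1605)])*1000
    a,b,d=fx(atz('wrist',fc,zf,P)),fx(atz('wrist',fm,zf,P)),fx(atz('wrist',h,zh,P))
    print(a.round(1),b.round(1),d.round(1),'yaw from front edge',np.degrees(np.arctan2((a-b)[1],(a-b)[0])).round(2))
    m=(a+b)/2-d; print('yaw from hole-mid',np.degrees(np.arctan2(-m[0],m[1])).round(2),np.linalg.norm(m))
E
python3 - <<'E'
from meas import *
q=lambda a,b:(80+a/2.2-.3,190+b/2.2-.3)
run('v',q(80,108),q(122,369),q(337,247),.0404,.037)
run('t',(112,240),(130,355),(227.5,301),.0396,.0367)
im,P=pickle.load(open('vwrist.pkl','rb'))
cv2.imwrite('pics/vd.png',cv2.resize(im[220:370,90:250],None,fx=4,fy=4,interpolation=2)[:,:,::-1])
im,P=pickle.load(open('twrist.pkl','rb'))
E
```

```text
[29.9 43.8] [-31.6  44.9] [-0.7 -6.2] yaw from front edge -1.04
yaw from hole-mid 0.21 50.57739505638742
[29.2 23.4] [-30.8  25. ] [ -0.3 -26.6] yaw from front edge -1.51
yaw from hole-mid 0.61 50.810972924531086
```

View pics/vd.png

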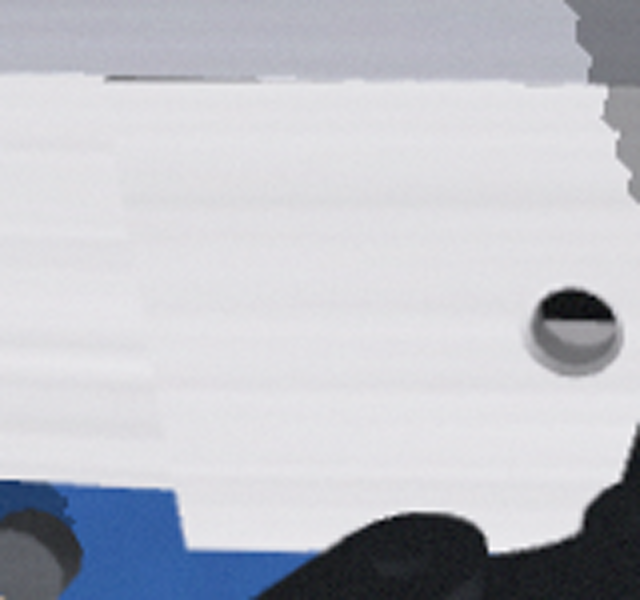

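```bash
python3 -m jog '[{"rotation":[0,0,0],"travel":[-0.4,1.4,0],"jaw":-0.5},{"rotation":[0,0,0],"travel":[-0.4,1.4,0],"jaw":-0.5},{"rotation":[0,0,0],"travel":[-0.4,1.4,0],"jaw":-0.5},{"rotation":[0,0,0],"travel":[-0.4,1.4,0],"jaw":-0.5},{"rotation":[0,0,0],"travel":[-0.4,1.4,0],"jaw":-0.5},{"rotation":[0,0,0],"travel":[-0.4,1.4,0],"jaw":-0.5},{"rotation":[0,0,0],"travel":[-0.4,1.4,0],"jaw":-0.5}]'; python3 show.py w wrist;python3 - <<'E'
from h import *
im=cv2.imread('pics/wwrist.png')
cv2.imwrite('pics/wc.png',cv2.resize(im[190:370,80:440],None,fx=2.2,fy=2.2,interpolation=2))
E
```

```text
time: 14.95
ee_pos: [0.5225, 0.1278, 0.0437]
tcp_rot: [-90.0, 3.2, -72.9]
wrist_force: [0.3, -2.2, 2.0]
opening: 0.0212
t 14.95 tcp fix x 1.09 y -34.53 z 43.75 rot [-90.     3.21 -72.9 ] F fix [-0.4 -2.2  2. ] T [-0.47 -0.11 -0.01] open 0.0212
```

View pics/wc.png

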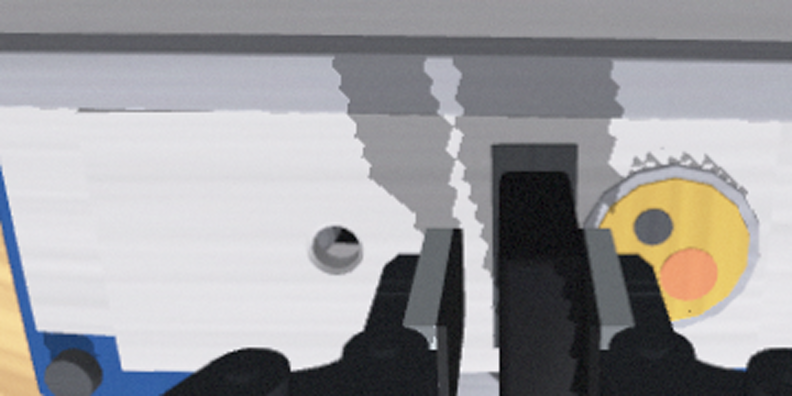

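```bash
python3 -m jog '[{"rotation":[0,0,0],"travel":[-0.3,1,0],"jaw":-0.5},{"rotation":[0,0,0],"travel":[-0.3,1,0],"jaw":-0.5},{"rotation":[0,0,0],"travel":[0,0,0],"jaw":-0.5}]'; python3 show.py
python3 -m jog '[{"rotation":[0,0,0],"travel":[-0.3,0.8,0],"jaw":-0.5},{"rotation":[0,0,0],"travel":[0,0,0],"jaw":-0.5}]'; python3 show.py x wrist;python3 - <<'E'
from h import *
im=cv2.imread('pics/xwrist.png')
cv2.imwrite('pics/xc.png',cv2.resize(im[190:370,80:440],None,fx=2.2,fy=2.2,interpolation=2))
E
```

```text
time: 15.38
ee_pos: [0.5218, 0.1298, 0.0437]
tcp_rot: [-90.0, 3.2, -72.9]
wrist_force: [0.6, -1.1, 0.8]
opening: 0.0213
t 15.375 tcp fix x 1.09 y -32.42 z 43.75 rot [-90.     3.22 -72.9 ] F fix [ 0.3 -1.2  0.8] T [-0.18 -0.05 -0.03] open 0.0213
time: 15.62
ee_pos: [0.5216, 0.1306, 0.0438]
tcp_rot: [-90.0, 3.2, -72.9]
wrist_force: [0.8, -1.9, 0.3]
opening: 0.0216
t 15.625 tcp fix x 1.08 y -31.62 z 43.77 rot [-90.     3.22 -72.9 ] F fix [ 0.3 -2.   0.3] T [-0.15 -0.09 -0.01] open 0.0216
```

View pics/xc.png

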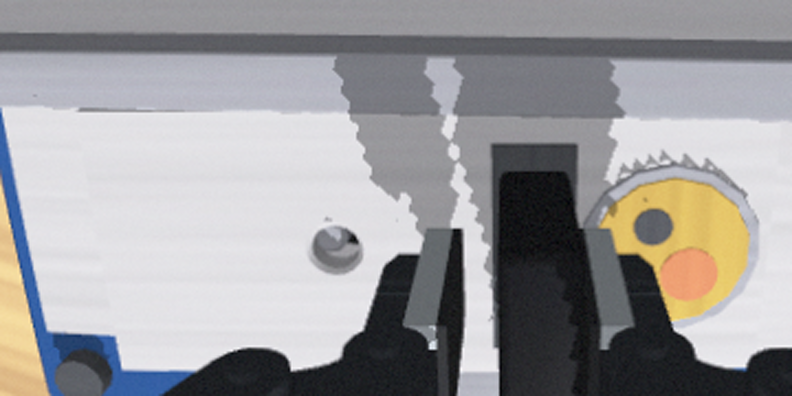

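```bash
python3 -m jog '[{"rotation":[0,0,0],"travel":[-0.3,0.8,0],"jaw":-0.5},{"rotation":[0,0,0],"travel":[0,0,0],"jaw":-0.5}]'; python3 show.py
python3 -m jog '[{"rotation":[0,0,0],"travel":[-0.3,0.8,0],"jaw":-0.5},{"rotation":[0,0,0],"travel":[0,0,0],"jaw":-0.5}]'; python3 show.py y wrist;python3 - <<'E'
from h import *
im=cv2.imread('pics/ywrist.png')
cv2.imwrite('pics/yc.png',cv2.resize(im[190:370,80:440],None,fx=2.2,fy=2.2,interpolation=2))
E
```

```text
time: 15.92
ee_pos: [0.5213, 0.1314, 0.0438]
tcp_rot: [-90.0, 3.2, -72.9]
wrist_force: [0.3, 0.2, 0.6]
opening: 0.0213
t 15.925 tcp fix x 1.02 y -30.72 z 43.79 rot [-90.     3.22 -72.9 ] F fix [0.3 0.2 0.6] T [-0.05 -0.07  0.03] open 0.0213
time: 16.18
ee_pos: [0.521, 0.1322, 0.0438]
tcp_rot: [-90.0, 3.2, -72.9]
wrist_force: [-0.6, -0.1, 0.0]
opening: 0.0215
t 16.175 tcp fix x 1.02 y -29.94 z 43.84 rot [-89.99   3.21 -72.9 ] F fix [-0.6  0.1  0. ] T [-0.02 -0.03  0.02] open 0.0215
```

View pics/yc.png

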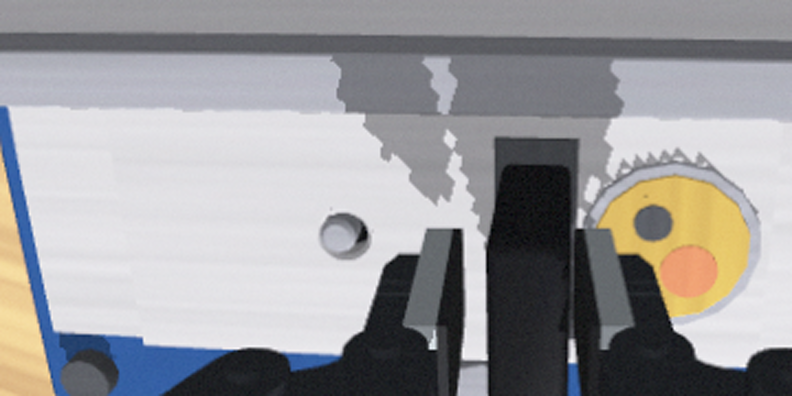

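```bash
python3 -m jog '[{"rotation":[0,0,0],"travel":[0,0,0],"jaw":-0.35},{"rotation":[0,0,0],"travel":[0,0,0],"jaw":-0.25},{"rotation":[0,0,0],"travel":[0,0,0],"jaw":-0.25}]'; python3 show.py; python3 -m jog '[{"rotation":[0,0,0],"travel":[0,0,5],"jaw":-0.25},{"rotation":[0,0,0],"travel":[0,0,15],"jaw":-0.25},{"rotation":[0,0,0],"travel":[0,0,30],"jaw":-0.25},{"rotation":[0,0,0],"travel":[0,0,40],"jaw":-0.25},{"rotation":[0,0,0],"travel":[-10,-3,40],"jaw":-0.25},{"rotation":[0,0,0],"travel":[-20,-6,30],"jaw":-0.25},{"rotation":[0,0,0],"travel":[-20,-6,10],"jaw":-0.25},{"rotation":[0,0,0],"travel":[0,0,0],"jaw":-0.25}]'; python3 show.py z wrist scene side;python3 - <<'E'
from h import *
im=cv2.imread('pics/zscene.png'); b=cv2.imread('pics/zside.png')
cv2.imwrite('pics/zc.png',np.hstack([cv2.resize(im[190:290,310:430],(400,333),interpolation=2),cv2.resize(b[235:335,240:360],(400,333),interpolation=2)]))
E
```

```text
time: 16.6
ee_pos: [0.5211, 0.1321, 0.0438]
tcp_rot: [-90.0, 3.2, -72.9]
wrist_force: [-0.6, -0.3, 0.4]
opening: 0.0321
t 16.6 tcp fix x 1.02 y -30.06 z 43.83 rot [-89.99   3.2  -72.91] F fix [-0.7 -0.1  0.4] T [-0.09  0.02  0.05] open 0.0321
time: 17.6
ee_pos: [0.471, 0.117, 0.2162]
tcp_rot: [-89.8, 3.2, -72.9]
wrist_force: [0.3, 0.8, -0.4]
opening: 0.032
t 17.6 tcp fix x -51.25 y -29.80 z 216.20 rot [-89.78   3.18 -72.9 ] F fix [ 0.5  0.7 -0.4] T [-0.09 -0.08 -0.01] open 0.032
```

View pics/zwrist.png

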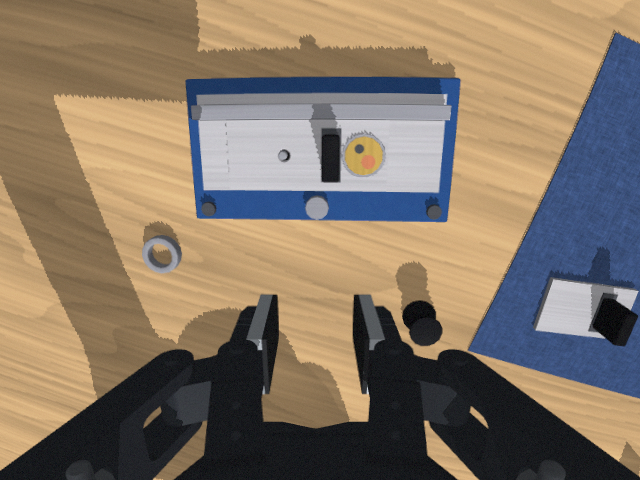

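View pics/zc.png

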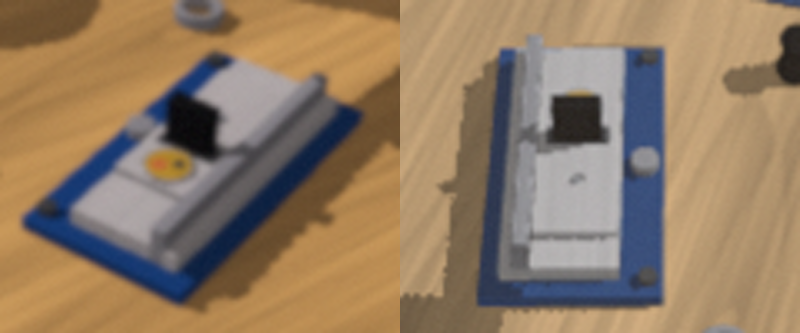

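Run:
```python
from h import *
im=cv2.imread('pics/zwrist.png')
cv2.imwrite('pics/zd.png',cv2.resize(im[75:225,185:465],None,fx=2.85,fy=3.5,interpolation=2))
cv2.imwrite('pics/ze.png',cv2.resize(im[135:175,260:310],None,fx=12,fy=12,interpolation=2))
```

```text
(no output)
```

View pics/zd.png

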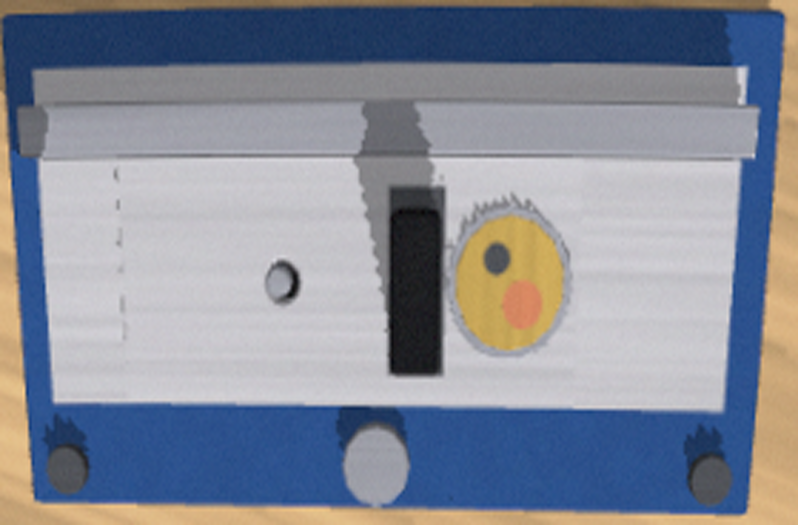

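View pics/ze.png

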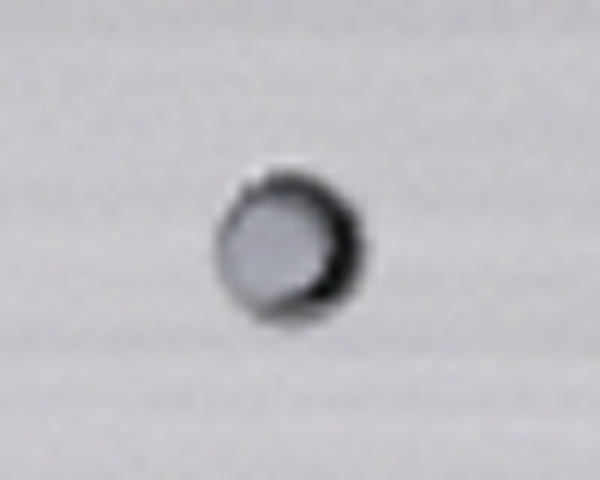

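Run:
```python
from h import *
print(bot.get_obs()['time']); print(bot.job_done())
```

```text
17.75
the job is handed in; nothing more can be done
None
```

I picked the carrier up by its handle and laid it on the bed along the fence, with its hole short of the groove and its front resting on the pin. With the grip loosened I then pushed it along the fence. The hole dropped over the pin about 35 mm on, and I released it, withdrew the arm and handed the job in at 17.8 s.

**Last checks:**
- The wrist close-up shows the pin inside the hole, against its front side.
- The plate looks flat on the bed with its edge along the fence. I judged this by eye in the last pictures and did not measure it.
- The gripper touched nothing, and the collar, cover and loupe visible in the last pictures looked undisturbed. I did not check the other bystanders one by one.

**Forces:** The push was about 1 to 3 N at the readings. The highest force read on the fixture was about 10 N, when I was lining the plate up with the fence before laying it down. Readings came only at the end of each move, so brief peaks between them would not show.

**What disagreed:**
- The fence, when I touched it, lay about 0.1 mm from where the pictures put it.
- Picture estimates of the plate's yaw during the slide scattered by about 1°.
- I never felt the steep rise in push. I stopped when the push fell to zero and the picture showed the plate had dropped.

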